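Show the taped swatch plate over the light pad, label side up

TASK

Draw the swatch plate that stands at the yellow-taped end of the drying rack up out of its slot, taking it by the edges of its clear end, and use the notch at its frosted end to tell which face is the label side. Hold it out level with the label side up and the frosted end over the middle of the light pad, about ten centimetres above it and never touching it, and finish still holding it there for the printer to read. Leave the other plate standing in its slot and the ink jar and tape roll where they are.

Things in the scene. Friction and masses are not known exactly. Their poses are not given: they have to be found in the camera images.
- rack: wooden drying rack fixed to the table: plank 100 mm (x) by 330 mm (y), 12 mm thick, with two plate slots 190 mm apart along y. Yellow tape wraps the plank's +y end and the slot there. Origin: middle of the plank's underside; y along the plank to the taped end; -x is its front, roughly towards the robot
- slot_tape (a point): floor of the taped slot, its middle, on the plank's top, 12 mm above the table; axes as the rack's. A slot is an 8 mm gap between two wooden blocks, each 28 mm wide (y), 16 mm thick (x), 24 mm high above the plank; the plate stands in it on the plank, leaning up to 5 degrees, its lower corners sticking out beside the blocks
- slot_plain (a point): floor of the untaped slot, made like the taped one; its middle, on the plank's top; axes as the rack's
- plate_a: glass plate 60 mm wide, 135 long, 6 thick, 0.12 kg, upright on its frosted end in either rack slot. From the bottom: frosted white 0-45 mm, pink ink patch 51-95, clear glass to the top. Origin: middle of the frosted end's edge, mid-thickness. z: from frosted to clear end; x: out of the label side; y: along the width, to the notched corner. Label side faces the rack's front or back
- plate_b: glass plate 60 mm wide, 135 long, 6 thick, 0.12 kg, upright on its frosted end in either rack slot. From the bottom: frosted white 0-45 mm, pink ink patch 51-95, clear glass to the top. Origin: middle of the frosted end's edge, mid-thickness. z: from frosted to clear end; x: out of the label side; y: along the width, to the notched corner. Label side faces the rack's front or back
- plate_a_label (a point): middle of plate_a's frosted label field, on its label side, 22.5 mm from the frosted end's edge. Both faces look the same; a notch 12 mm wide, 16 mm high in one corner of the frosted end tells them apart: with the frosted end down, seen from the label side, the notch is at the bottom right
- plate_b_label (a point): middle of plate_b's frosted label field, on its label side, 22.5 mm from the frosted end's edge. Both faces look the same; a notch 12 mm wide, 16 mm high in one corner of the frosted end tells them apart: with the frosted end down, seen from the label side, the notch is at the bottom right
- light_pad: flat LED light pad with a white lit face, 180 mm (x) by 230 mm (y), 10 mm thick, fixed on the table; origin in the middle of its underside
- pad_center (a point): middle of the light pad's lit face, 10 mm above the table
- ink_jar: white jar of pink ink with pink lid, 72 mm across, 82 mm high, loose; origin in the middle of its underside
- tape_roll: yellow roll of tape lying flat, 90 mm across, 25 mm high, loose; origin in the middle of its underside

How it is judged (in metres and radians):
On the way:
1. the plate from the taped slot is held by its clear end, drawn clear of the rack, the other plate still in its slot ((((contact force between the fingers and plate_a above 1 N and z of the grasp point in the frame of plate_a above 0.08 m) and height (world z) of plate_a above 0.05 m and contact force between plate_a and rack below 0.05 N and (distance between plate_b and slot_plain below 0.02 m and angle between plate_b's own z axis and vertical below 0.2 rad)) or ((contact force between the fingers and plate_b above 1 N and z of the grasp point in the frame of plate_b above 0.08 m) and height (world z) of plate_b above 0.05 m and contact force between plate_b and rack below 0.05 N and (distance between plate_a and slot_plain below 0.02 m and angle between plate_a's own z axis and vertical below 0.2 rad)))), for 0.2 s.
At the end, for the whole second after the job is handed in: The taped slot's plate is held still by its clear end (TCP over 80 mm from the frosted edge), label side up within 20 degrees, label middle within 50 mm of the pad's middle seen from above and 50 to 180 mm above the pad; nothing else touches it; the other plate stands in its slot ((((contact force between the fingers and plate_a above 1 N and z of the grasp point in the frame of plate_a above 0.08 m) and (distance between plate_b and slot_plain below 0.02 m and angle between plate_b's own z axis and vertical below 0.2 rad) and angle between plate_a's own x axis and vertical below 0.35 rad and horizontal distance between plate_a_label and pad_center below 0.05 m and height (world z) of plate_a_label between 0.06 and 0.19 m and contact force between plate_a and rack below 0.05 N and contact force between plate_a and light_pad below 0.05 N and contact force between plate_a and ink_jar below 0.05 N and contact force between plate_a and tape_roll below 0.05 N and linear speed of plate_a below 0.02 m/s and angular speed of plate_a below 0.15 rad/s) or ((contact force between the fingers and plate_b above 1 N and z of the grasp point in the frame of plate_b above 0.08 m) and (distance between plate_a and slot_plain below 0.02 m and angle between plate_a's own z axis and vertical below 0.2 rad) and angle between plate_b's own x axis and vertical below 0.35 rad and horizontal distance between plate_b_label and pad_center below 0.05 m and height (world z) of plate_b_label between 0.06 and 0.19 m and contact force between plate_b and rack below 0.05 N and contact force between plate_b and light_pad below 0.05 N and contact force between plate_b and ink_jar below 0.05 N and contact force between plate_b and tape_roll below 0.05 N and linear speed of plate_b below 0.02 m/s and angular speed of plate_b below 0.15 rad/s))); the arm keeps its last pose, push and grip.
It fails at once if the plate in the untaped slot is taken or knocked out of place (distance between each of plate_a, plate_b and slot_plain above 0.03 m).
It fails at once if a plate touches the light pad (contact force between any of plate_a, plate_b and light_pad above 0.3 N).
It fails at once if the ink jar is shifted by 20 mm or tipped (distance of ink_jar from where it was at the start of the episode above 0.02 m or angle between ink_jar's own z axis and vertical above 0.3 rad).
It fails at once if the tape roll is shifted by 20 mm (distance of tape_roll from where it was at the start of the episode above 0.02 m).
It also fails if it takes over 42 s, if anything falls off the work surface, if the arm or the gripper's body presses on something with over 40 N, if the wrist force passes 120 N, or if a joint passes its speed limit or range.

ROBOT

A 7-joint arm with a two-finger parallel gripper is mounted at the origin on the work surface. World frame = base frame: x ahead of the robot, y to its left, z up, the work surface at z = 0. Lengths are in m, angles in degrees, forces in N, time in s.
With the tool pointing down it reaches from about 0.35 to 0.775 m from the base axis. Payload 3.1 kg.
Tool frame: the origin (TCP) lies between the finger pads, 19 mm behind the fingertips; this is the grasp point; z points along the fingers, y is the line along which they close (so a half turn about z gives the same grasp; the last joint's range is limited). The gripper opens to 85 mm and grips with 20 to 120 N. Pads are 22 mm wide; open, the fingers measure 114 mm over their backs; the gripper's body (76 mm by 85 mm) begins 54 mm behind the grasp point. The pads swing forward as they close: fully open they stand 13 mm farther back than shut.
Start: joints at [71.064, 17.813, 0.802, 86.603, -0.252, 75.585, -1.558], TCP at [0.157, -0.527, 0.25] pointing down, gripper open.
Joint ranges: [-154.91, 154.91], [-16.99, 109.72], [-72.82, 74.43], [7.12, 147.25], [-82.49, 262.49], [11.32, 116.49], [-174.64, 174.64]. Speed limits (degrees/s): [159.86, 159.86, 180, 180, 180, 180, 180].

INTERFACE

Orientations are given as a 3x3 rotation matrix whose columns are the frame's x, y, z axes.
In Python, from cell import ctrl gives the robot as it stands.
- The arm moves only by the shell command python3 -m pendant 'ROWS' [FORCE]. ROWS is a JSON object of lists of equal length, an entry for each row: "delta_pos": the shift along the tool's x, y, z in m, a list of three; "yaw": the turn about the tool's z in rad; "hand": the closure, from 0 (fully open) to 1 (shut). A call has 1 to 5 rows; each row shifts and turns the commanded pose from where the row before left it, along the tool's axes as they then stand; what a row does not reach is not made up. A row lasts 1/10 s, in which the tool goes at most 50 mm and 8.59 degrees, less where a joint would pass 70% of its speed; a pose out of reach is approached as far as the arm can. A call is refused whole if a number of a shift passes 0.05 or a number of a turn 0.15, either way. A call with a gripper value outside its range is refused whole. The fingers move at their own pace and stop on an object; FORCE is the grip in N (left out, the last holds). Time passes only in rows, so rows that do not move let the fingers close. It gives the time, the measured TCP pose, the force, the opening and the grip force at its end, in the units of the state.
- ctrl.observe(): the state, without advancing time (a new reading comes with each control period).
- ctrl.read_camera(name): name is "scene" or "top" or "wrist"; returns a dict with "frame" (480x640x3 uint8, blue, green, red), "range_z" (480x640 float32, m along the optical axis (not along the pixel's ray), 0 where there is no reading), "fx", "fy", "cx", "cy" (pixels), "k1" (the pictures are not rectified: a ray, as slopes to the right and down, at radius r is drawn at 1 + k1 r^2 times it, then the intrinsics apply), "extrinsics" (4x4, takes a point from camera to world coordinates). Camera axes: x right, y down, z forward; pixel columns grow to the right and rows downward; lengths in m; the calibration is good to about 2 mm. A picture is of the moment at which its call begins.
- ctrl.finish_job(): hands the job in; it is judged then, once.
The state is a dict: "t": time; "joints": joint angles; "joint_velocities": joint speeds; "joint_efforts": joint torques, N m; "position": TCP position; "ee_rot": TCP orientation; "ft_force": force on the tool from outside, world axes, zero at the start; "ft_torque": the same for the moment, N m; "width": finger opening in m; "grasp_force": force on a finger pad.
Only numpy, scipy, OpenCV 4.12 (cv2) and the standard library are available. Lean on these libraries where they do the work, as an engineer would, in place of code of your own. Each camera call takes 0.05 s, during which the arm holds its last target. There are 200 camera calls.

## Working session

There is one attempt and no reset: what is moved stays moved. The work goes in short steps, Python scripts to look and compute and a shell command to move; the robot and the scene stay as the last step left them, time stands still between calls to the robot, and variables do not carry over. Pictures are saved under pics/ and viewed, at most 10 in all, crops included, and the job is handed in when it is done.

```bash
ls; mkdir -p pics
cat > h.py <<'E'
import numpy as np, cv2
from cell import ctrl
def cam(n):
    return ctrl.read_camera(n)
def ray(c,u,v):
    K=np.array([[c['fx'],0,c['cx']],[0,c['fy'],c['cy']],[0,0,1.]])
    p=cv2.undistortPoints(np.array([[[u,v]]],float),K,np.array([c['k1'],0,0,0.]))[0,0]
    T=np.array(c['extrinsics']); return T[:3,3],T[:3,:3]@np.array([p[0],p[1],1])
def onz(c,u,v,z):
    o,d=ray(c,u,v); return o+d*(z-o[2])/d[2]
def pt(c,u,v):
    o,d=ray(c,u,v); return o+d*c['range_z'][int(round(v)),int(round(u))]
def px(c,P):
    T=np.linalg.inv(np.array(c['extrinsics'])); q=T[:3,:3]@np.array(P)+T[:3,3]; x,y=q[:2]/q[2]; s=1+c['k1']*(x*x+y*y)
    return c['fx']*x*s+c['cx'],c['fy']*y*s+c['cy']
E
python3 - <<'E'
from h import *
import pickle
for n in ('scene','top'):
    c=cam(n); cv2.imwrite(f'pics/{n}.png',c['frame']); pickle.dump(c,open(n+'.pkl','wb'))
    print(n,np.round(c['extrinsics'],3).tolist(),c['fx'],c['k1'])
print(ctrl.observe())
E
```

```text
pics
scene [[-0.706, 0.522, -0.479, 1.109], [0.709, 0.507, -0.491, 0.524], [-0.014, -0.686, -0.727, 0.806], [0.0, 0.0, 0.0, 1.0]] 488.3450862966663 0.043649701765072164
top [[-0.029, -0.996, 0.09, 0.578], [-0.999, 0.027, -0.021, 0.022], [0.018, -0.091, -0.996, 0.787], [0.0, 0.0, 0.0, 1.0]] 433.668302815613 -0.031045386684180592
{'t': 0.1, 'joints': array([71.06171833, 17.85849258,  0.80249852, 86.68363201, -0.25342501,
       75.58624069, -1.55835338]), 'joint_velocities': array([-0.11137075, -0.04354459,  0.02366079, -0.25679325,  0.04440056,
        0.09282813, -0.00487009]), 'joint_efforts': array([ 7.92334158e-04, -3.80855227e+01,  1.46704386e-01, -2.31240696e+01,
        1.24147625e-02,  8.17423279e-03,  3.67616269e-05]), 'position': array([ 0.15649486, -0.52660682,  0.24899836]), 'ee_rot': array([[ 9.58559236e-01,  2.84892439e-01, -6.99812157e-04],
       [ 2.84893289e-01, -9.58556948e-01,  2.09565612e-03],
       [-7.37732217e-05, -2.20818232e-03, -9.99997559e-01]]), 'ft_force': array([-0.01474765,  0.60988056,  0.45543878]), 'ft_torque': array([-0.02082792, -0.05272994, -0.00826142]), 'grasp_force': 0.0, 'width': 0.08555206696626003}
```

View pics/scene.png

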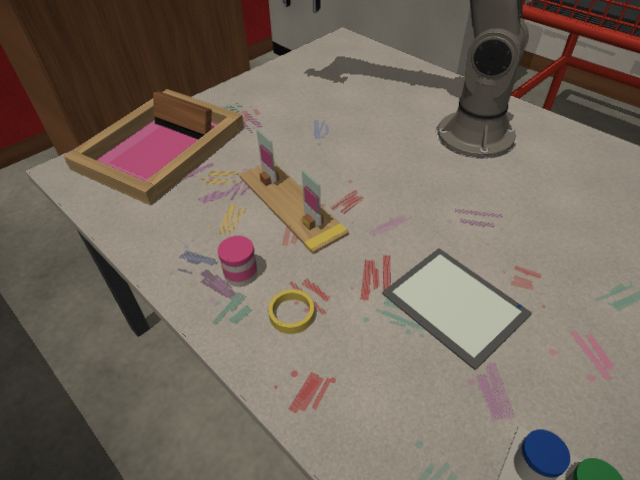

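View pics/top.png

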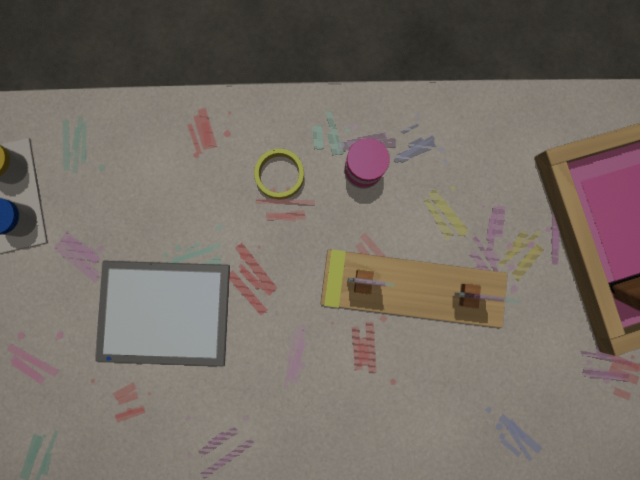

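Scene view: the tape is at (325,237), with the plate in that slot around (313,200). The pad is at (457,305), the jar at (237,260) and the roll at (291,312). In the top view the tape is at (335,278), its slot block at (364,282), and the pad at (163,313). Next I'll zoom in on the plates and measure the rack and pad.

Run:
```python
from h import *
import pickle
s=pickle.load(open('scene.pkl','rb'));t=pickle.load(open('top.pkl','rb'))
a=cv2.resize(s['frame'][110:260,230:360],None,fx=4,fy=4,interpolation=cv2.INTER_CUBIC)
cv2.imwrite('pics/c1.png',a)
b=cv2.resize(t['frame'][240:330,315:515],None,fx=4,fy=4,interpolation=cv2.INTER_CUBIC); cv2.imwrite('pics/c2.png',b)
hsv=cv2.cvtColor(t['frame'],cv2.COLOR_BGR2HSV)
def quad(m,z,name):
    m=cv2.morphologyEx(m.astype(np.uint8)*255,cv2.MORPH_CLOSE,np.ones((7,7)))
    c=max(cv2.findContours(m,0,2)[0],key=cv2.contourArea)
    P=np.array([onz(t,*p[0],z)[:2] for p in c],np.float32)
    (ce,sz,an)=cv2.minAreaRect(P); print(name,np.round(ce,4),np.round(sz,4),round(an,2)); return ce
H,S,V=hsv[...,0],hsv[...,1],hsv[...,2]
roi=np.zeros(H.shape,bool); roi[235:335,310:520]=1
quad(roi&(S>90)&(H>8)&(H<35),0.012,'rack')
roi[:]=0; roi[250:380,80:240]=1
quad(roi&(V<100)|roi&(V>160)&(S<40),0.01,'pad')
roi[:]=0; roi[140:205,245:312]=1; quad(roi&(S>110)&(H>20)&(H<35),0.025,'roll')
roi[:]=0; roi[130:190,340:395]=1; quad(roi&(S>110)&(H>150),0.082,'jar')
roi[:]=0; roi[240:320,325:345]=1; quad(roi&(S>150)&(H>23)&(H<35),0.012,'tape')
```

```text
rack [ 0.5556 -0.1595] [0.3266 0.1009] 81.02
pad [0.5251 0.289 ] [0.229  0.1794] 86.54
roll [0.7673 0.0777] [0.0876 0.0894] 88.58
jar [ 0.7678 -0.073 ] [0.064  0.0828] 53.6Traceback (most recent call last):
  File "<stdin>", line 20, in <module>
  File "<stdin>", line 10, in quad
ValueError: max() iterable argument is empty
```

View pics/c1.png

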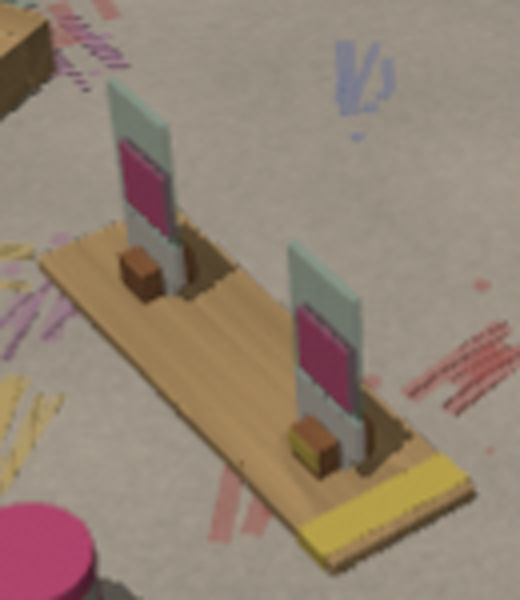

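View pics/c2.png

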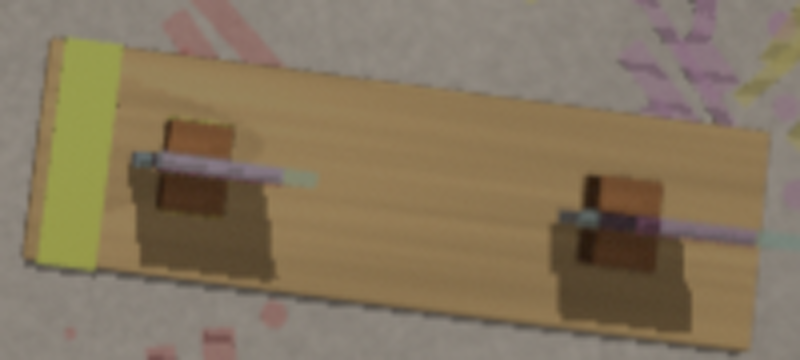

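The back view shows both plates with a square, full bottom-right (+y) corner: crop (360,465) for the taped plate and (183,293) for the other. So the notch is at −y and the label faces the front. I'll confirm that once the plate is out. Next is the lean of the plate's top edge and the approach.

```bash
python3 - <<'E'
from h import *
import pickle
s=pickle.load(open('scene.pkl','rb'));t=pickle.load(open('top.pkl','rb'))
ry=np.array([.156,.988]);rx=np.array([.988,-.156]);c=np.array([.5556,-.1595]);sl=c+.095*ry
print('slot',sl,'plain',c-.095*ry)
for u,v in ((290,240),(360,299)):
    p=onz(s,230+u/4,110+v/4,.147)[:2]-sl; print('scene top corner rel rack x,y',p@rx,p@ry)
for u,v in ((318,180),(133,155)):
    for z in (.147,.012):
        p=onz(t,315+u/4,240+v/4,z)[:2]-sl; print('top',z,p@rx,p@ry)
E
python3 -m pendant '{"delta_pos":[[0,0,0],[0,0,0],[0,0,0]],"yaw":[0.149,0.149,0.147],"hand":[0,0,0]}' 20
python3 -c "
from h import *
o=ctrl.observe();R=o['ee_rot'];p=o['position'];print(p,R)
print(R.T@(np.array([.5704,-.0656,.25])-p))"
```

```text
slot [ 0.57042 -0.06564] plain [ 0.54078 -0.25336]
scene top corner rel rack x,y 0.0019750692669548145 -0.02687287592164278
scene top corner rel rack x,y 0.0002768290475916027 0.03450851748683909
top 0.147 -3.736704267680985e-05 -0.03337426507052185
top 0.012 0.0013174360141882224 -0.05892222928750047
top 0.147 0.0004155133906642138 0.03555191661795254
top 0.012 0.0018658114224258653 0.024537819411979387
t: 0.4
position: [0.1565, -0.5268, 0.2493]
ee_rot: [[0.987, -0.162, -0.0], [-0.162, -0.987, 0.001], [-0.001, -0.001, -1.0]]
ft_force: [-0.4, -0.0, 0.4]
width: 0.0851
grasp_force: 0.0
[ 0.15653165 -0.52683121  0.24934349] [[ 9.86862757e-01 -1.61560241e-01 -4.33281594e-04]
 [-1.61559535e-01 -9.86862052e-01  1.34444615e-03]
 [-6.44798207e-04 -1.25678306e-03 -9.99999002e-01]]
[ 3.33914535e-01 -5.22037068e-01 -2.15731327e-04]
```

```bash
python3 -m pendant '{"delta_pos":[[0.024,-0.0375,0],[0.024,-0.0375,0],[0.024,-0.0375,0],[0.024,-0.0375,0],[0.024,-0.0375,0]],"yaw":[0,0,0,0,0],"hand":[0,0,0,0,0]}' >/dev/null
python3 -m pendant '{"delta_pos":[[0.024,-0.0375,0],[0.024,-0.0375,0],[0.024,-0.0375,0],[0.024,-0.0375,0],[0.024,-0.0375,0]],"yaw":[0,0,0,0,0],"hand":[0,0,0,0,0]}' >/dev/null
python3 -m pendant '{"delta_pos":[[0.024,-0.0375,0],[0.024,-0.0375,0],[0.024,-0.0375,0],[0.024,-0.0375,0],[0,0,0]],"yaw":[0,0,0,0,0],"hand":[0,0,0,0,0]}'
python3 - <<'E'
from h import *
o=ctrl.observe();R=o['ee_rot'];p=o['position'];print(p,R)
print(R.T@(np.array([.5718,-.0633,.127])-p))
c=cam('wrist');cv2.imwrite('pics/w1.png',c['frame'])
ry=np.array([.156,.988])
for s in(-.03,.03):print(px(c,[*(np.array([.5718,-.0633])+s*ry),.147]))
E
```

```text
t: 1.9
position: [0.5728, -0.0521, 0.2489]
ee_rot: [[0.99, -0.144, 0.001], [-0.144, -0.99, 0.007], [-0.0, -0.007, -1.0]]
ft_force: [-0.6, -0.1, -0.1]
width: 0.0856
grasp_force: 0.0
[ 0.57278092 -0.05207936  0.24889969] [[ 9.89611239e-01 -1.43767295e-01  7.48369577e-04]
 [-1.43769008e-01 -9.89586804e-01  6.95917501e-03]
 [-2.59925108e-04 -6.99447016e-03 -9.99975505e-01]]
[0.00067414 0.01209745 0.12181789]
(np.float64(388.4480988401123), np.float64(248.31198823765743))
(np.float64(294.33639591408195), np.float64(246.98861150785297))
```

View pics/w1.png

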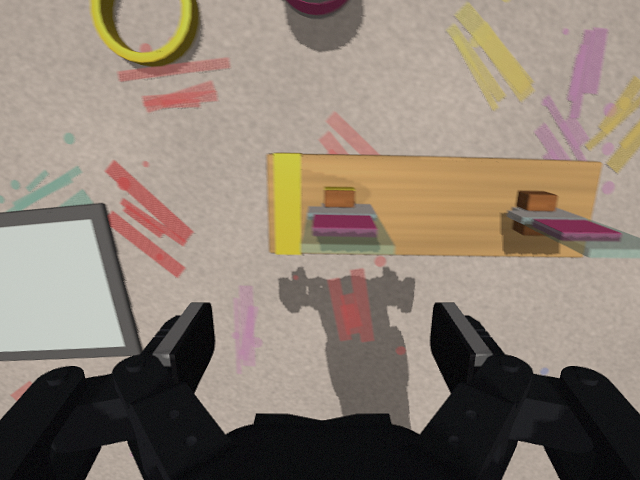

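The wrist view shows the taped plate's top edge from (300,250) to (393,250), within 5 px of the prediction. The plate is clear of the open fingers. I'll centre and go down.

```bash
python3 -m pendant '{"delta_pos":[[0,0.013,0],[0,0,0],[0,0,0.03],[0,0,0]],"yaw":[0.012,0,0,0],"hand":[0,0,0,0]}'
python3 - <<'E'
from h import *
o=ctrl.observe();R=o['ee_rot'];p=o['position'];print(p,R)
print(R.T@(np.array([.5716,-.065,.127])-p))
c=cam('wrist')
hsv=cv2.cvtColor(c['frame'],cv2.COLOR_BGR2HSV)
m=((hsv[...,0]>150)&(hsv[...,1]>120)).astype(np.uint8);m[:,440:]=0;m[:190]=0;m[:,:250]=0
ks=max(cv2.findContours(m,0,2)[0],key=cv2.contourArea);print(cv2.boundingRect(ks),cv2.approxPolyDP(ks,3,True)[:,0].tolist())
ry=np.array([.156,.988])
for z in(.063,.107):
  for s in(-.03,.03):print(z,px(c,[*(np.array([.5716,-.065])+s*ry),z]))
E
```

```text
t: 2.35
position: [0.5648, -0.0764, 0.2166]
ee_rot: [[0.985, -0.172, -0.008], [-0.172, -0.985, -0.001], [-0.008, 0.002, -1.0]]
ft_force: [-1.1, -0.3, -0.7]
width: 0.0853
grasp_force: 0.0
[ 0.5647674  -0.0763562   0.21663256] [[ 9.85147659e-01 -1.71517521e-01 -8.11351512e-03]
 [-1.71527193e-01 -9.85179256e-01 -5.06400170e-04]
 [-7.90641029e-03  1.89056742e-03 -9.99966957e-01]]
[ 0.00549189 -0.01252926  0.08956841]
(269, 217, 73, 17) [[269, 233], [341, 231], [338, 217], [280, 217]]
0.063 (np.float64(345.3286730569058), np.float64(219.5389283195854))
0.063 (np.float64(267.0644451989362), np.float64(220.76678654776387))
0.107 (np.float64(349.4407950537999), np.float64(235.97319794652051))
0.107 (np.float64(257.6776033884861), np.float64(237.37950672932098))
```

```bash
python3 -m pendant '{"delta_pos":[[0,0,0],[0,0,0],[0,0,0]],"yaw":[0,0,0],"hand":[0,0,0]}' >/dev/null
python3 - <<'E'
from h import *
o=ctrl.observe();R=o['ee_rot'];p=o['position'];print(p,R[:,0])
print(R.T@(np.array([.5716,-.065,.127])-p))
E
```

```text
[ 0.56881328 -0.07383641  0.22122828] [ 0.98585316 -0.16759665  0.00221719]
[ 0.00105742 -0.0091725   0.09423143]
```

```bash
python3 -m pendant '{"delta_pos":[[0.001,-0.009,0],[0,0,0.02],[0,0,0.02],[0,0,0.01],[0,0,0]],"yaw":[-0.011,0,0,0,0],"hand":[0,0,0,0,0]}'
python3 -m pendant '{"delta_pos":[[0,0,0],[0,0,0]],"yaw":[0,0],"hand":[0,0]}'
python3 - <<'E'
from h import *
o=ctrl.observe();R=o['ee_rot'];p=o['position'];print(p,R[:,0])
print(R.T@(np.array([.5716,-.065,.127])-p))
E
```

```text
t: 3.2
position: [0.5697, -0.0644, 0.1684]
ee_rot: [[0.988, -0.156, -0.003], [-0.156, -0.988, 0.001], [-0.004, -0.0, -1.0]]
ft_force: [-0.3, -0.0, -0.4]
width: 0.0855
grasp_force: 0.0
t: 3.4
position: [0.5716, -0.0649, 0.1712]
ee_rot: [[0.988, -0.156, 0.002], [-0.156, -0.988, -0.0], [0.002, -0.0, -1.0]]
ft_force: [-0.8, 0.1, 0.0]
width: 0.0854
grasp_force: 0.0
[ 0.57163431 -0.06486245  0.17124094] [ 0.98770656 -0.15630058  0.00242569]
[-0.00011971  0.00015065  0.04424075]
```

```bash
python3 -m pendant '{"delta_pos":[[0,0,0.02],[0,0,0.014],[0,0,0.01],[0,0,0],[0,0,0]],"yaw":[0,0,0,0,0],"hand":[0,0,0,0,0]}'
python3 -m pendant '{"delta_pos":[[0,0,0],[0,0,0],[0,0,0],[0,0,0],[0,0,0]],"yaw":[0,0,0,0,0],"hand":[0.2,0.4,0.6,0.8,0.8]}' 40
python3 -m pendant '{"delta_pos":[[0,0,0],[0,0,0],[0,0,0]],"yaw":[0,0,0],"hand":[1,1,1]}'
```

```text
t: 3.9
position: [0.5709, -0.065, 0.1261]
ee_rot: [[0.988, -0.157, 0.0], [-0.157, -0.988, 0.0], [0.0, -0.0, -1.0]]
ft_force: [-0.6, 0.4, 0.8]
width: 0.0853
grasp_force: 0.0
t: 4.4
position: [0.5715, -0.0652, 0.127]
ee_rot: [[0.988, -0.157, 0.002], [-0.157, -0.988, -0.0], [0.002, 0.0, -1.0]]
ft_force: [0.1, -0.0, 5.6]
width: 0.0593
grasp_force: 43.2
t: 4.7
position: [0.5714, -0.0652, 0.127]
ee_rot: [[0.988, -0.157, 0.002], [-0.157, -0.988, -0.0], [0.002, 0.0, -1.0]]
ft_force: [-0.4, -0.6, 5.6]
width: 0.0595
grasp_force: 43.2
```

```bash
python3 -m pendant '{"delta_pos":[[0,0,-0.01],[0,0,-0.02],[0,0,-0.03],[0,0,-0.03],[0,0,-0.03]],"yaw":[0,0,0,0,0],"hand":[1,1,1,1,1]}'
python3 -m pendant '{"delta_pos":[[0,0,0],[0,0,0],[0,0,0]],"yaw":[0,0,0],"hand":[1,1,1]}'
python3 - <<'E'
from h import *
o=ctrl.observe();p=o['position']
c=cam('scene');u,v=map(int,px(c,p-[0,0,.06]));print(u,v)
a=cv2.resize(c['frame'][v-60:v+60,u-60:u+60],None,fx=5,fy=5,interpolation=cv2.INTER_CUBIC)
w=cam('wrist');cv2.imwrite('pics/l1.png',np.hstack([a[:480,:400], cv2.resize(w['frame'][140:380,240:440],None,fx=2,fy=2)]))
cv2.imwrite('pics/l1.png',np.hstack([a[:,100:500], cv2.resize(w['frame'][80:380,220:420],None,fx=2,fy=2)]))
E
```

```text
t: 5.2
position: [0.5698, -0.0648, 0.2465]
ee_rot: [[0.988, -0.156, -0.002], [-0.156, -0.988, 0.001], [-0.002, -0.0, -1.0]]
ft_force: [0.1, 0.7, -1.3]
width: 0.0593
grasp_force: 43.8
t: 5.5
position: [0.5694, -0.0649, 0.244]
ee_rot: [[0.988, -0.156, -0.004], [-0.156, -0.988, 0.0], [-0.004, 0.0, -1.0]]
ft_force: [0.2, 0.4, -1.1]
width: 0.0596
grasp_force: 43.9
310 161
```

View pics/l1.png

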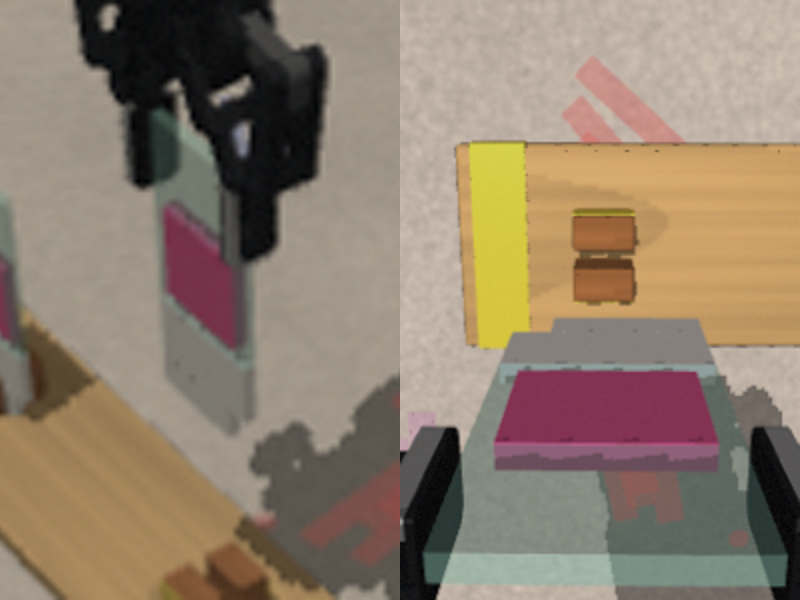

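The wrist view of the back face (tape and +y on the left) shows a step at the frosted end's +y corner, crop (510–555, 320–335). That contradicts my first reading, so I'll enlarge both views of the corner.

Run:
```python
from h import *
o=ctrl.observe();p=o['position']
R=o['ee_rot']
c=cam('scene');w=cam('wrist')
def crop(c,h,k):
    u,v=map(int,px(c,p-[0,0,.095])); f=c['frame'][v-h:v+h,u-h:u+h].astype(float)
    f=np.clip((f-60)*1.8,0,255).astype(np.uint8)
    return cv2.resize(f,(400,400),interpolation=cv2.INTER_NEAREST)
cv2.imwrite('pics/l2.png',np.hstack([crop(c,22,0),crop(w,70,0)]))
# expected pixels of bottom corners and notch steps
b=p-[0,0,.115];ry=-R[:,1]
for n,c in(('scene',c),('wrist',w)):
    u0,v0=map(int,px(c,p-[0,0,.095]));h=22 if n=='scene' else 70;k=400/(2*h)
    for s,z in((-.03,0),(-.018,0),(-.018,.016),(-.03,.016),(.03,0),(.018,0),(.018,.016),(.03,.016)):
        q=px(c,b+s*ry+[0,0,z]); print(n,s,z,[round((q[0]-u0+h)*k),round((q[1]-v0+h)*k)])
```

```text
scene -0.03 0 [130, 204]
scene -0.018 0 [159, 230]
scene -0.018 0.016 [156, 177]
scene -0.03 0.016 [127, 151]
scene 0.03 0 [278, 337]
scene 0.018 0 [248, 310]
scene 0.018 0.016 [246, 257]
scene 0.03 0.016 [276, 284]
wrist -0.03 0 [329, 175]
wrist -0.018 0 [278, 175]
wrist -0.018 0.016 [284, 196]
wrist -0.03 0.016 [338, 196]
wrist 0.03 0 [74, 175]
wrist 0.018 0 [125, 175]
wrist 0.018 0.016 [121, 196]
wrist 0.03 0.016 [66, 196]
```

View pics/l2.png

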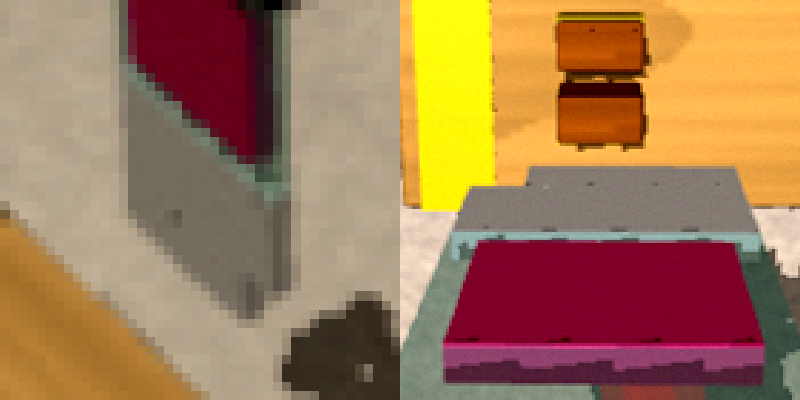

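The enlarged scene crop shows the bottom edge ending at (250,318) and stepping up to (290,290), which is the predicted outline for a notch at +y. The −y corner (130,210) is full. The wrist view agrees, with its step at crop (450–525,187). So the label faces the rack's back (+x).

The moves have no tilt, so I'll press the frosted edge lightly on bare table under a soft grip and swing the hand toward −x. That turns the plate level with the label up.

```bash
python3 -m pendant '{"delta_pos":[[-0.006,-0.027,0],[-0.006,-0.027,0],[-0.006,-0.027,0],[-0.006,-0.027,0],[-0.006,-0.027,0]],"yaw":[0,0,0,0,0],"hand":[1,1,1,1,1]}' >/dev/null
python3 -m pendant '{"delta_pos":[[0,0,0],[0,0,0],[0,0,0.04],[0,0,0.04],[0,0,0.03]],"yaw":[0,0,0,0,0],"hand":[1,1,1,1,1]}'
python3 -m pendant '{"delta_pos":[[0,0,0],[0,0,0],[0,0,0]],"yaw":[0,0,0],"hand":[1,1,1]}'
```

```text
t: 6.7
position: [0.5613, 0.0702, 0.1333]
ee_rot: [[0.987, -0.159, -0.003], [-0.159, -0.987, -0.002], [-0.002, 0.003, -1.0]]
ft_force: [0.0, 0.3, -2.2]
width: 0.0591
grasp_force: 43.8
t: 7.0
position: [0.5641, 0.0727, 0.1383]
ee_rot: [[0.987, -0.158, 0.004], [-0.158, -0.987, 0.0], [0.004, -0.001, -1.0]]
ft_force: [0.8, 0.1, -1.4]
width: 0.059
grasp_force: 43.9
```

```bash
python3 -m pendant '{"delta_pos":[[0,0,0.015],[0,0,0],[0,0,0],[0,0,0.004],[0,0,0]],"yaw":[0,0,0,0,0],"hand":[1,1,1,1,1]}' 25
python3 -m pendant '{"delta_pos":[[0,0,0.003],[0,0,0],[0,0,0]],"yaw":[0,0,0],"hand":[1,1,1]}'
python3 -m pendant '{"delta_pos":[[0,0,0.003],[0,0,0],[0,0,0]],"yaw":[0,0,0],"hand":[1,1,1]}'
```

```text
t: 7.5
position: [0.5624, 0.073, 0.1173]
ee_rot: [[0.988, -0.157, 0.001], [-0.157, -0.988, -0.0], [0.001, -0.0, -1.0]]
ft_force: [-1.3, 0.4, -1.0]
width: 0.0596
grasp_force: 43.9
t: 7.8
position: [0.5629, 0.0731, 0.115]
ee_rot: [[0.988, -0.156, 0.002], [-0.156, -0.988, 0.0], [0.002, -0.0, -1.0]]
ft_force: [-0.7, 0.0, 5.2]
width: 0.059
grasp_force: 44.4
t: 8.1
position: [0.564, 0.0728, 0.1148]
ee_rot: [[0.988, -0.157, 0.005], [-0.157, -0.988, -0.001], [0.005, -0.0, -1.0]]
ft_force: [-3.7, -2.2, 17.3]
width: 0.0591
grasp_force: 45.7
```

```bash
python3 -m pendant '{"delta_pos":[[-0.01,0,0],[-0.01,0,0.0015],[-0.01,0,0.002],[0,0,0]],"yaw":[0,0,0,0],"hand":[1,1,1,1]}' 20
python3 - <<'E'
from h import *
w=cam('wrist');c=cam('scene');o=ctrl.observe()
u,v=map(int,px(c,o['position']-[0,0,.05]))
a=cv2.resize(c['frame'][v-50:v+50,u-50:u+50],(400,400),interpolation=cv2.INTER_CUBIC)
cv2.imwrite('pics/r1.png',np.hstack([a,cv2.resize(w['frame'],(400,300))[[*range(300)]+[0]*100]]))
E
```

```text
t: 8.5
position: [0.5363, 0.077, 0.1114]
ee_rot: [[0.988, -0.157, 0.011], [-0.157, -0.988, -0.001], [0.011, -0.0, -1.0]]
ft_force: [0.1, -1.2, 12.4]
width: 0.0593
grasp_force: 46.8
```

View pics/r1.png

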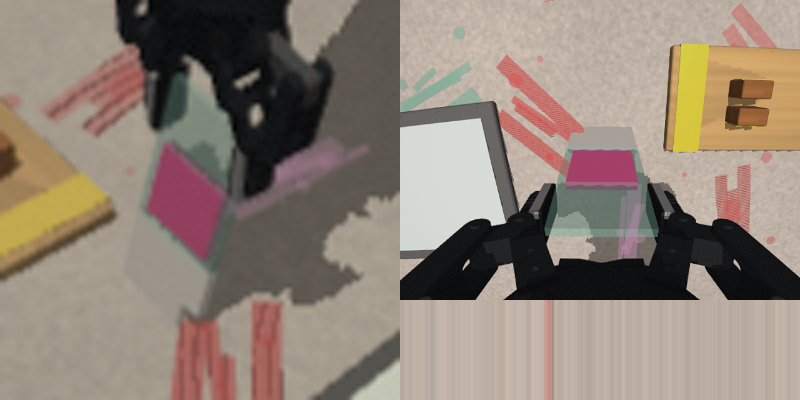

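The scene crop shows the plate tilting, with its frosted edge held on the table at about (190,315) while the hand moves toward −x. Since the swing works, I'll continue the arc.

```bash
python3 -m pendant '{"delta_pos":[[-0.0095,0,0.003],[-0.0095,0,0.0035],[-0.009,0,0.0045],[-0.0085,0,0.005],[0,0,0]],"yaw":[0,0,0,0,0],"hand":[1,1,1,1,1]}' 20
python3 -m pendant '{"delta_pos":[[-0.008,0,0.006],[-0.0075,0,0.0065],[-0.007,0,0.0075],[-0.006,0,0.0075],[0,0,0]],"yaw":[0,0,0,0,0],"hand":[1,1,1,1,1]}'
python3 - <<'E'
from h import *
o=ctrl.observe();R=o['ee_rot'];p=o['position'];c=cam('wrist')
hsv=cv2.cvtColor(c['frame'],cv2.COLOR_BGR2HSV)
m=((hsv[...,0]>150)&(hsv[...,1]>120)&(hsv[...,2]>60)).astype(np.uint8)
k=max(cv2.findContours(m,0,2)[0],key=cv2.contourArea);x,y,w,h=cv2.boundingRect(k);print(x,y,w,h,cv2.approxPolyDP(k,4,True)[:,0].tolist())
# predicted: plate pivoted in the tool x-z plane by th, grasp at L
for th in(40,45,50,55,60):
    d=np.radians(th); z=-(np.sin(d)*R[:,0]-np.cos(d)*np.array([0,0,1.]))*1
    print(th,[np.round(px(c,p-z*(.115-s)+yy*R[:,1])).tolist() for s,yy in((.051,.022),(.095,.022),(.095,-.022),(0,.018))])
E
```

```text
t: 9.1
position: [0.4969, 0.0833, 0.0933]
ee_rot: [[0.988, -0.156, 0.003], [-0.156, -0.988, -0.001], [0.003, 0.001, -1.0]]
ft_force: [-4.2, -1.0, 11.7]
width: 0.0592
grasp_force: 49.6
t: 9.6
position: [0.4669, 0.0881, 0.0638]
ee_rot: [[0.988, -0.156, -0.002], [-0.156, -0.988, -0.0], [-0.002, 0.001, -1.0]]
ft_force: [-4.4, -0.4, 6.7]
width: 0.0594
grasp_force: 45.0
258 172 130 107 [[265, 172], [258, 277], [387, 278], [381, 173]]
40 [[370.0, 200.0], [377.0, 285.0], [269.0, 285.0], [356.0, 128.0]]
45 [[371.0, 193.0], [378.0, 283.0], [268.0, 283.0], [357.0, 113.0]]
50 [[372.0, 186.0], [378.0, 282.0], [268.0, 281.0], [359.0, 99.0]]
55 [[374.0, 180.0], [379.0, 280.0], [267.0, 280.0], [360.0, 84.0]]
60 [[376.0, 174.0], [380.0, 280.0], [266.0, 280.0], [363.0, 70.0]]
```

```bash
python3 -m pendant '{"delta_pos":[[-0.0055,0,0.009],[-0.0045,0,0.009],[-0.003,0,0.009],[0,0,0],[0,0,0]],"yaw":[0,0,0,0,0],"hand":[1,1,1,1,1]}' 20
python3 -m pendant '{"delta_pos":[[-0.001,0,0.006],[0,0,0],[0,0,0.004],[0,0,0],[0,0,0]],"yaw":[0,0,0,0,0],"hand":[1,1,1,1,1]}'
```

```text
t: 10.15
position: [0.4554, 0.0901, 0.0368]
ee_rot: [[0.988, -0.156, -0.001], [-0.156, -0.988, 0.0], [-0.001, -0.0, -1.0]]
ft_force: [-1.9, 0.2, 2.7]
width: 0.0592
grasp_force: 41.0
t: 10.65
position: [0.4549, 0.0902, 0.027]
ee_rot: [[0.988, -0.156, 0.001], [-0.156, -0.988, 0.0], [0.001, -0.0, -1.0]]
ft_force: [-0.4, 0.6, 2.8]
width: 0.0592
grasp_force: 40.2
```

```bash
python3 -m pendant '{"delta_pos":[[0,0,0.003],[0,0,0],[0,0,0]],"yaw":[0,0,0],"hand":[1,1,1]}'
python3 -m pendant '{"delta_pos":[[0,0,0],[0,0,0],[0,0,0],[0,0,-0.01],[0,0,-0.02]],"yaw":[0,0,0,0,0],"hand":[1,1,1,1,1]}' 100
python3 -m pendant '{"delta_pos":[[0,0,-0.03],[0,0,-0.03],[0,0,-0.02],[0,0,0],[0,0,0]],"yaw":[0,0,0,0,0],"hand":[1,1,1,1,1]}'
cat > tilt.py <<'E'
from h import *
o=ctrl.observe();R=o['ee_rot'];p=o['position'];c=cam('wrist')
cv2.imwrite('pics/t%d.png'%(o['t']*100),c['frame'])
hsv=cv2.cvtColor(c['frame'],cv2.COLOR_BGR2HSV)
m=((hsv[...,0]>150)&(hsv[...,1]>120)&(hsv[...,2]>60)).astype(np.uint8);m[:60]=0
k=max(cv2.findContours(m,0,2)[0],key=cv2.contourArea);print(cv2.boundingRect(k),cv2.approxPolyDP(k,4,True)[:,0].tolist())
for th in(65,70,75,80,85,90):
    d=np.radians(th); z=-np.sin(d)*R[:,0]+np.cos(d)*np.array([0,0,1.])
    print(th,[np.round(px(c,p-z*(.115-s)+yy*R[:,1])).tolist() for s,yy in((.051,.022),(.095,.022),(.095,-.022),(0,.018))])
ry=R[:,0]*[1,1,0]; lab=p+ry*.0925
print(p,'label',lab,'to pad, tool axes',R.T@(np.array([.5251,.289,.11])-lab))
E
python3 tilt.py
```

```text
t: 10.95
position: [0.4545, 0.0901, 0.0239]
ee_rot: [[0.988, -0.156, -0.0], [-0.156, -0.988, -0.0], [-0.0, 0.0, -1.0]]
ft_force: [-0.9, 0.9, 3.8]
width: 0.0592
grasp_force: 40.1
t: 11.45
position: [0.4525, 0.0891, 0.053]
ee_rot: [[0.988, -0.157, -0.005], [-0.157, -0.988, -0.001], [-0.005, 0.002, -1.0]]
ft_force: [0.7, -0.5, -1.0]
width: 0.0576
grasp_force: 106.9
t: 11.95
position: [0.4542, 0.0896, 0.1337]
ee_rot: [[0.988, -0.157, -0.0], [-0.157, -0.988, -0.001], [-0.0, 0.001, -1.0]]
ft_force: [-1.1, 0.4, -2.4]
width: 0.0579
grasp_force: 107.0
(382, 157, 9, 6) [[382, 157], [390, 162], [390, 157]]
65 [[378.0, 169.0], [380.0, 279.0], [266.0, 279.0], [365.0, 55.0]]
70 [[380.0, 165.0], [381.0, 279.0], [265.0, 279.0], [368.0, 41.0]]
75 [[382.0, 162.0], [382.0, 280.0], [264.0, 280.0], [371.0, 26.0]]
80 [[385.0, 160.0], [382.0, 281.0], [264.0, 281.0], [375.0, 13.0]]
85 [[387.0, 159.0], [383.0, 282.0], [263.0, 282.0], [379.0, -1.0]]
90 [[390.0, 160.0], [384.0, 284.0], [262.0, 284.0], [384.0, -14.0]]
[0.45415294 0.08957012 0.13374882] label [0.545503   0.07502998 0.13374882] to pad, tool axes [-0.053774   -0.20811708  0.02364523]
```

Run:
```python
from h import *
import glob
o=ctrl.observe();c=cam('scene');w=cam('wrist')
u,v=map(int,px(c,o['position']+[.04,0,-.02]))
a=cv2.resize(c['frame'][v-50:v+50,u-50:u+50],(400,400),interpolation=cv2.INTER_CUBIC)
b=np.zeros((400,400,3),np.uint8);b[:300]=cv2.resize(w['frame'],(400,300))
cv2.imwrite('pics/r2.png',np.hstack([a,b]))
```

```text
(no output)
```

View pics/r2.png

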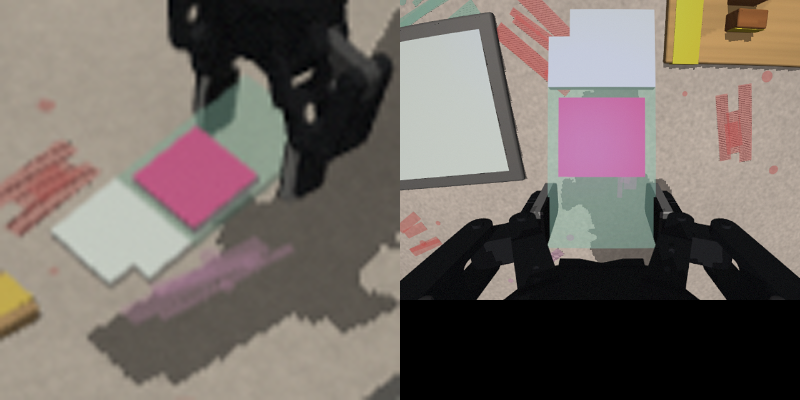

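The plate is close to level: the frosted end sits at wrist row 16, matching about 79° of swing, or 11° off level. The notch is on the +y side at wrist-panel (560,25). Looking at this face with the frosted end down, that is bottom right, so the label side is up. Now I'll carry it over the pad.

```bash
python3 -m pendant '{"delta_pos":[[-0.004,-0.016,0],[-0.008,-0.031,0],[-0.008,-0.032,0],[-0.008,-0.032,0],[-0.008,-0.032,0]],"yaw":[0,0,0,0,0],"hand":[1,1,1,1,1]}' >/dev/null
python3 -m pendant '{"delta_pos":[[-0.008,-0.031,0],[-0.006,-0.02,0],[-0.003,-0.014,0],[0,0,0],[0,0,0]],"yaw":[0,0,0,0,0],"hand":[1,1,1,1,1]}' >/dev/null
python3 -m pendant '{"delta_pos":[[0,0,0],[0,0,0],[0,0,0],[0,0,0],[0,0,0]],"yaw":[0,0,0,0,0],"hand":[1,1,1,1,1]}'
python3 tilt.py | tail -1
python3 - <<'E'
from h import *
c=cam('scene');t=cam('top')
cv2.imwrite('pics/f.png',np.hstack([cv2.resize(c['frame'],(400,300)),cv2.resize(t['frame'],(400,300))]))
w=cam('wrist')['frame'];print(max(abs(ctrl.observe()['joint_velocities'])))
E
```

```text
t: 13.6
position: [0.4349, 0.3036, 0.1341]
ee_rot: [[0.988, -0.157, 0.0], [-0.157, -0.988, -0.0], [0.0, -0.0, -1.0]]
ft_force: [0.6, -0.2, -2.8]
width: 0.0578
grasp_force: 107.0
[0.43485753 0.30357212 0.13408661] label [0.52621068 0.28905139 0.13408661] to pad, tool axes [-0.00109311  0.00022517  0.02408642]
0.10125263834615776
```

View pics/f.png

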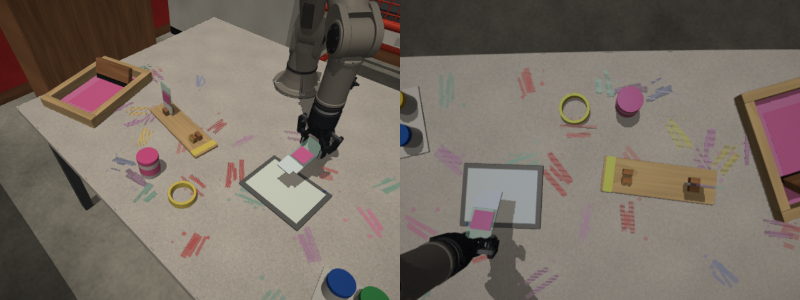

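The plate is over the pad, at scene panel (297,160) and top panel (483,215). The other plate is standing, and the jar and roll are where they were. I'll hand it in.

```bash
python3 -c "
from cell import ctrl
print(ctrl.finish_job())"
```

```text
the job is handed in; nothing more can be done
None
```

The job is handed in (no verdict came back): the taped-slot plate is held by its clear end, label side up and about 11° off level, with the label middle about 1 mm from the pad's middle as measured and roughly 10 cm above it; the other plate, jar and roll look unmoved.

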